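# Set the pizza seasoning station for the red recipe and hold the carousel

## Task

Set up the seasoning station for the red recipe: take the red card from the card rail and slide it fully down into the slot of the station's card holder, and let go of it. Then grip the handle on top of the carousel and, without touching the jars, turn it until the red-lidded jar faces the front, in line with the red arrow. Finish while still gripping the handle, holding the carousel still there so that I can unscrew that jar's lid; leave the other cards, the bottle, the tin and the pizza wheel alone.

Things in the scene. Friction and masses are not known exactly. Their poses are not given: they have to be found in the camera images.
- red_card_mid (a point): centre (half-way up) of the red recipe card: rigid plate 8 mm thick (its x), 74 wide (its y), 105 tall (its z), 36 to 63 g, same on both faces. Starts upright in one of the rail's three slots, their order varies, its lowest 22 mm inside the loose slot (11.5 by 79 mm), its foot 12 mm above the bench. The cards stand end to end, 12 mm apart, so grip across the thickness.
- red_card: the same red card; origin at the centre of its lower edge, axes as at red_card_mid
- card_rail: low fixed wooden rail that carries the three cards: 44 mm (its x) by 275 mm (its y), 34 mm high; origin at the centre of its underside
- yellow_card: the yellow recipe card, same size and origin, in another slot of the rail; stays there
- green_card: the green recipe card, same size and origin, in another slot of the rail; stays there
- card_slot (a point): centre of the slot's mouth in the station's fixed wooden card holder (block 40 by 98 mm, top 44 mm above the bench). The slot opens upwards: 10.5 mm wide along x, 78 mm long along y, 24 mm deep, 5 mm chamfer round the mouth. A seated card's centre is 28.5 mm above this point. x points to the station's back; y to the carousel, its axle 190 mm along +y.
- front_place (a point): where the wanted jar's centre must come: 78 mm from the axle straight towards the station's front edge (the one without a steel rail, with a small red arrow pointing at the axle), at the level of the jars' undersides (32 mm above the bench). Fixed to the station, a white board 290 by 375 mm, 10 mm thick. Its x points from here to the axle.
- handle: black bar handle on top of the carousel's column, turning with the carousel: 64 mm long (its x), 18 thick (its y), 26 high (its z). Origin at the bar's centre, on the vertical axle, 175 mm above the bench. It is the highest part: the jar lids end 42 mm below the bar's underside; the column is 18 mm across.
- turntable (a joint): angle through which the carousel has turned since the start, rad, positive counter-clockwise from above, free over 2 turns either way. It turns easily (friction about 0.04 N m) and stays where it is left.
- red_jar: glass seasoning jar with a red lid, standing in one of the six steel wells of the carousel (which one varies), 45 mm across and 88 mm tall; origin at the centre of its underside. The jars stand 78 mm from the carousel's axle at even 60 degree steps; their lids' tops are 120 mm above the bench.
- yellow_jar: glass seasoning jar with a yellow lid, another of the six; same size and origin; stays in its well
- green_jar: glass seasoning jar with a green lid, another of the six; same size and origin; stays in its well
- blue_jar: glass seasoning jar with a blue lid, another of the six; same size and origin; stays in its well
- white_jar: glass seasoning jar with a white lid, another of the six; same size and origin; stays in its well
- black_jar: glass seasoning jar with a black lid, another of the six; same size and origin; stays in its well
- oil_bottle: upright dark green glass oil bottle with a white cap, 62 mm across, 200 mm tall; origin at the centre of its underside; leave it alone
- tomato_tin: upright tin with a red label, 74 mm across, 110 mm tall; origin at the centre of its underside; leave it alone
- pizza_wheel: pizza cutting wheel lying flat, about 190 mm long along its x, black handle, steel disc; origin on the bench below its middle; leave it alone

How it is judged (in metres and radians):
On the way, in this order (a step that is already met when the one before it is completed fails the run):
1. the red card is fully down in the card holder's slot, upright, and let go (x of red_card_mid in the frame of card_slot between -0.01 and 0.01 m and y of red_card_mid in the frame of card_slot between -0.008 and 0.008 m and z of red_card_mid in the frame of card_slot below 0.0335 m and angle between red_card_mid's own z axis and vertical below 0.15 rad and angle between the x axis of red_card_mid and the x axis of card_slot, either way round below 0.12 rad and contact force between the fingers and red_card below 0.3 N), for 0.2 s.
2. the handle is gripped and the red-lidded jar is at the front, at rest (horizontal distance between red_jar and front_place below 0.012 m and contact force between the fingers and handle above 3 N and velocity of joint turntable between -0.05 and 0.05 rad/s), for 0.3 s.
At the end, for the whole second after the job is handed in: The handle is gripped (over 3 N) and the carousel at rest (under 0.05 rad/s), the red-lidded jar within 12 mm of the front place; the red card is let go in the slot, within 5 mm of its floor and about 7 degrees of upright and square; all jars stand in their wells (all of step 1 and all of step 2 and angle between each of red_jar, yellow_jar, green_jar, blue_jar, white_jar, black_jar's own z axis and vertical below 0.1 rad and z of red_jar in the frame of front_place between -0.008 and 0.008 m and z of yellow_jar in the frame of front_place between -0.008 and 0.008 m and z of green_jar in the frame of front_place between -0.008 and 0.008 m and z of blue_jar in the frame of front_place between -0.008 and 0.008 m and z of white_jar in the frame of front_place between -0.008 and 0.008 m and z of black_jar in the frame of front_place between -0.008 and 0.008 m); the arm keeps its last pose, push and grip.
It fails at once if a jar is touched by the robot (contact force between any of the fingers, the arm and red_jar above 1 N or contact force between any of the fingers, the arm and yellow_jar above 1 N or contact force between any of the fingers, the arm and green_jar above 1 N or contact force between any of the fingers, the arm and blue_jar above 1 N or contact force between any of the fingers, the arm and white_jar above 1 N or contact force between any of the fingers, the arm and black_jar above 1 N).
It fails at once if a jar is tipped or leaves its well (angle between any of red_jar, yellow_jar, green_jar, blue_jar, white_jar, black_jar's own z axis and vertical above 0.3 rad or z of any of red_jar, yellow_jar, green_jar, blue_jar, white_jar, black_jar in the frame of front_place above 0.012 m).
It fails at once if another card is shifted by more than 20 mm (distance of any of yellow_card, green_card from where it was at the start of the episode above 0.02 m).
It fails at once if the bottle, tin or pizza wheel is moved by more than 20 mm (distance of any of oil_bottle, tomato_tin, pizza_wheel from where it was at the start of the episode above 0.02 m).
It also fails if it takes over 58 s, if anything falls off the work surface, if the arm or the gripper's body presses on something with over 40 N, if the wrist force passes 120 N, or if a joint passes its speed limit or range.

## Robot

A 6-joint arm with a two-finger parallel gripper is mounted at the origin on the work surface. World frame = base frame: x ahead of the robot, y to its left, z up, the work surface at z = 0. Lengths are in mm, angles in rad, forces in N, time in s.
With the tool pointing down it reaches from about 275 to 750 mm from the base axis. Payload 10.2 kg.
Tool frame: the origin (TCP) lies midway between the tips of the shut fingers; the grasp point (between the pads) lies 19 mm behind it; z points along the fingers, y is the direction in which the jaws open and shut (so a half turn about z gives the same grasp; the last joint's range is limited). The gripper opens to 85 mm and grips with 20 to 120 N. Pads are 22 mm wide; open, the fingers measure 114 mm over their backs; the gripper's body (76 mm by 85 mm) begins 54 mm behind the grasp point. The pads swing forward as they close: fully open they stand 13 mm farther back than shut.
Start: joints at [0.983, 0.313, 1.498, -0, 1.331, -0.223], TCP at [187.313, 490.454, 200.794] pointing down, gripper open.
Joint ranges: [-2.94, 2.94], [-0.97, 2.17], [0.19, 2.56], [-1.23, 4.37], [0.02, 3.11], [-2.88, 2.88]. Speed limits (rad/s): [2.39, 2.39, 3.01, 3.14, 3.14, 3.14].

## Interface

Orientations are given as a unit quaternion [w, x, y, z].
In Python, from rig import sense, optics, ctrl gives the robot as it stands.
- The arm moves only by the tool play_rows, never from a script. Its argument "plan" is a list of rows, each a list of 7 numbers: the shift along the world's x, y, z in mm, then the turn, a rotation vector about the world's x, y, z in rad, then the opening, from -1 (shut) to 1 (fully open), so that 0 is half open. A call has 1 to 5 rows; each row shifts and turns the pose as measured when the row begins; what a row does not reach is not made up. A row lasts 1/12 s, in which the tool goes at most 41.7 mm and 7.16 degrees, less where a joint would pass 70% of its speed; a pose out of reach is approached as far as the arm can. A call is refused whole if a number of a shift passes 41.7 or a number of a turn 0.125, either way. A call with a gripper value outside its range is refused whole. The fingers move at their own pace and stop on an object; "grip_force" is the grip in N (left out, the last holds). Time passes only in rows, so rows that do not move let the fingers close. It gives the time, the measured TCP pose, the force and the opening at its end, in the units of the state.
- sense(): the state, without advancing time (a new reading comes with each control period).
- optics.capture(name): name is "scene" or "top" or "wrist"; returns a dict with "img" (420x560x3 uint8, blue, green, red), "fx", "fy", "cx", "cy" (pixels), "world_to_cam" (4x4, takes a point from world to camera coordinates). Camera axes: x right, y up, looking along -z (the intrinsics and any distortion apply to the point x, -y, -z); pixel columns grow to the right and rows downward; lengths in mm; the calibration is good to about 2 mm. The wrist camera is an equidistant fisheye: a pixel r from the principal point sees the ray r / f radians off the axis. A picture is of the moment at which its call begins. There is no depth.
- ctrl.finish_job(): hands the job in, once; it reports no verdict.
The state is a dict: "time_s": time; "joints": joint angles; "dq": joint speeds; "tau": joint torques, N m; "eef_pos": TCP position; "ee_rot": TCP orientation; "force": force on the tool from outside, world axes, zero at the start; "wrist_torque": the same for the moment, N m; "grip_width": opening from 0.0 (shut) to 1.0 (fully open).
Only numpy, scipy, OpenCV 4.12 (cv2) and the standard library are available. Lean on these libraries where they do the work, as an engineer would, in place of code of your own. Each camera call takes 0.05 s, during which the arm holds its last target. There are 200 camera calls.

## Working session

There is one attempt and no reset: what is moved stays moved. The work goes in short steps, Python scripts to look and compute and a tool call to move; the robot and the scene stay as the last step left them, time stands still between calls to the robot, and variables do not carry over. Pictures are saved under pics/ and viewed, about 8 in all and at most 12, crops included, and the job is handed in when it is done.

Besides the shell and the picture viewer there is one more tool, called after "Emit:" as name(argument=value, ...), one argument or row to a line, values as JSON. play_rows: Moves the arm, as the interface text tells. Its arguments: {"type":"object","properties":{"plan":{"type":"array"},"grip_force":{"type":"number"}},"required":["plan"]}

```bash
mkdir -p pics
cat > h.py <<'E'
import numpy as np, cv2
from rig import sense, optics, ctrl
def px(c,P):
    p=c["world_to_cam"]@np.append(P,1.); return np.array([c["cx"]+c["fx"]*p[0]/-p[2], c["cy"]-c["fy"]*p[1]/-p[2]])
def ray(c,u,v,z):
    M=np.array(c["world_to_cam"]);R=M[:3,:3];o=-R.T@M[:3,3]
    d=R.T@np.array([(u-c["cx"])/c["fx"],-(v-c["cy"])/c["fy"],-1.]); return o+d*(z-o[2])/d[2]
E
python3 - <<'E'
from h import *
s=sense();print(s)
for n in ("scene","top"):
    c=optics.capture(n);cv2.imwrite(f"pics/{n}0.png",c["img"]);print(n,c["fx"],c["cx"],c["cy"],np.round(c["world_to_cam"],3).tolist(),[k for k in c])
E
```

```text
{'time_s': 0.0, 'joints': array([ 9.82608136e-01,  3.13462623e-01,  1.49842443e+00,  2.77931387e-06,
        1.33102406e+00, -2.23413707e-01]), 'dq': array([-1.88878224e-03, -1.31415504e-03, -2.79904574e-04, -1.17884693e-04,
        7.79268912e-05,  1.18170731e-03]), 'tau': array([-6.34415610e-04, -4.12270081e+01, -2.59744442e+01, -2.54200258e-04,
        4.20377110e-03,  3.03721959e-05]), 'eef_pos': array([187.13621662, 490.19733433, 200.23341297]), 'ee_rot': array([-2.61474875e-04,  1.81378020e-01,  9.83413229e-01, -6.05160246e-04]), 'force': array([-0.8082888 , -0.1824573 , -0.28616484]), 'wrist_torque': array([0.00923591, 0.01356643, 0.01263517]), 'grip_width': 1.004712975962094}
scene 386.5583525333262 272.79917013179977 212.64920548144497 [[-0.407, 0.914, 0.001, 259.322], [-0.782, -0.349, 0.516, 425.36], [0.472, 0.209, 0.857, -1531.585], [0.0, 0.0, 0.0, 1.0]] ['img', 'fx', 'fy', 'cx', 'cy', 'world_to_cam']
top 398.4498439462887 273.9042492181012 208.27612850670582 [[-0.029, -1.0, -0.005, 17.853], [0.995, -0.029, 0.09, -624.057], [-0.09, -0.003, 0.996, -1471.568], [0.0, 0.0, 0.0, 1.0]] ['img', 'fx', 'fy', 'cx', 'cy', 'world_to_cam']
```

View pics/top0.png

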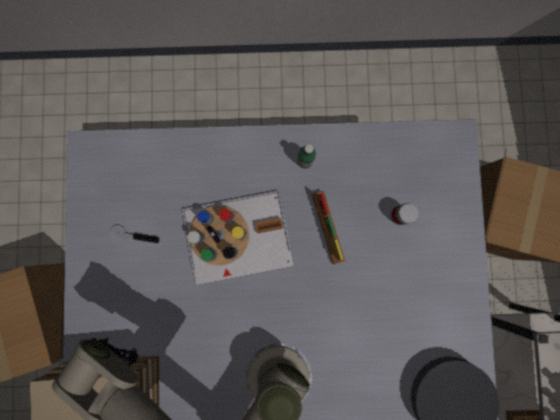

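View pics/scene0.png

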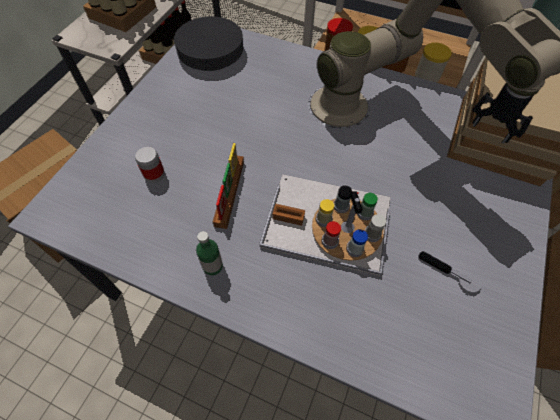

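Run:
```python
from h import *
c=optics.capture("top");im=c["img"]
cv2.imwrite("pics/crop.png",cv2.resize(im[130:295,175:355],None,fx=4.4,fy=3.6*0+4.4/1.2*1.0 if 0 else 3.6,interpolation=cv2.INTER_CUBIC)) if 0 else cv2.imwrite("pics/crop.png",cv2.resize(im[140:290,175:355],None,fx=4,fy=4,interpolation=cv2.INTER_CUBIC))
hsv=cv2.cvtColor(im,cv2.COLOR_BGR2HSV)
R=((hsv[...,0]<8)|(hsv[...,0]>172))&(hsv[...,1]>150)&(hsv[...,2]>70)
def comps(m,name):
    n,l,st,ce=cv2.connectedComponentsWithStats(m.astype(np.uint8))
    for i in range(1,n):
        if st[i,4]>8 and 170<ce[i][0]<420 and 120<ce[i][1]<300: 
            print(name,ce[i].round(1),st[i,:5].tolist(),*[f"z{z}:"+str(ray(c,*ce[i],z)[:2].round(1)) for z in (10,117,120)])
comps(R,"red")
for n,a,b in(("yel",22,36),("grn",45,85),("blu",100,130)): comps((hsv[...,0]>=a)&(hsv[...,0]<=b)&(hsv[...,1]>140)&(hsv[...,2]>50),n)
comps((hsv[...,0]>8)&(hsv[...,0]<20)&(hsv[...,1]>110),"wood")
```

```text
red [324.1 202.8] [320, 193, 9, 21, 62] z10:[ 641.2 -192.2] z117:[ 630.4 -178.9] z120:[ 630.1 -178.6]
red [224.5 214. ] [219, 208, 12, 13, 119] z10:[609.5 188.4] z117:[601.  174.8] z120:[600.7 174.4]
red [226.5 272.8] [225, 270, 5, 6, 17] z10:[388.  184.6] z117:[395.1 171.3] z120:[395.3 170.9]
yel [237.3 231.7] [231, 226, 13, 12, 117] z10:[540.9 141.2] z117:[537.2 130.9] z120:[537.1 130.6]
yel [337.9 248.9] [332, 240, 11, 20, 75] z10:[ 465.  -237.2] z117:[ 466.7 -220.7] z120:[ 466.7 -220.3]
grn [206.5 254.4] [202, 250, 11, 10, 78] z10:[458.9 258.9] z117:[461.  240.3] z120:[461.1 239.8]
blu [203.  216.3] [198, 211, 11, 11, 97] z10:[603.3 270.3] z117:[595.2 250.9] z120:[595.  250.3]
wood [326.1 229.2] [313, 192, 31, 71, 382] z10:[ 540.6 -195.7] z117:[ 536.9 -182.1] z120:[ 536.8 -181.8]
wood [217.3 213.4] [210, 207, 16, 19, 70] z10:[612.6 215.6] z117:[603.9 200.1] z120:[603.6 199.6]
wood [222.4 239.1] [195, 213, 51, 51, 375] z10:[514.5 198. ] z117:[512.7 183.7] z120:[512.6 183.3]
wood [268.5 224.9] [256, 219, 26, 13, 240] z10:[563.1  22.1] z117:[557.9  20.3] z120:[557.7  20.2]
wood [195.7 225.3] [193, 222, 6, 7, 15] z10:[569.7 298.4] z117:[563.9 277. ] z120:[563.8 276.4]
wood [213.5 225.6] [211, 222, 6, 9, 20] z10:[566.5 230.9] z117:[561.  214.3] z120:[560.8 213.8]
```

View pics/crop.png

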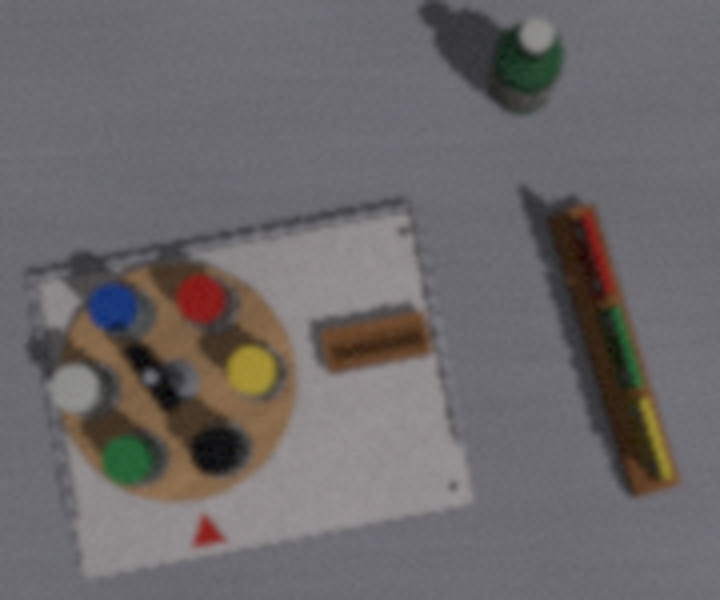

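Emit:
play_rows(
  plan=[
    [20, -33, 8, 0, 0, 0.03, 1],
    [20, -33, 8, 0, 0, 0.03, 1],
    [20, -33, 8, 0, 0, 0.03, 1],
    [20, -33, 8, 0, 0, 0.03, 1],
    [20, -33, 8, 0, 0, 0.03, 1],
  ],
)

```text
time_s: 0.57
eef_pos: [284.9, 322.0, 237.9]
ee_rot: [-0.002, 0.099, 0.995, -0.003]
force: [0.8, 1.0, 0.4]
grip_width: 0.999
```

Emit:
play_rows(
  plan=[
    [22, -33, 0, 0, 0, 0.03, 1],
    [22, -33, 0, 0, 0, 0.03, 1],
    [22, -33, 0, 0, 0, 0.03, 1],
    [22, -33, 0, 0, 0, 0.03, 1],
    [22, -33, 0, 0, 0, 0.03, 1],
  ],
)

```text
time_s: 0.98
eef_pos: [397.7, 148.3, 240.0]
ee_rot: [-0.0, 0.019, 1.0, -0.002]
force: [2.0, 1.4, 0.1]
grip_width: 1.002
```

Emit:
play_rows(
  plan=[
    [22, -33, 0, 0, 0, 0.03, 1],
    [22, -33, 0, 0, 0, 0.03, 1],
    [22, -33, 0, 0, 0, 0.03, 1],
    [22, -33, 0, 0, 0, 0.03, 1],
    [22, -33, 0, 0, 0, 0.03, 1],
  ],
)

```text
time_s: 1.4
eef_pos: [510.6, -26.8, 239.8]
ee_rot: [-0.0, -0.059, 0.998, -0.002]
force: [0.5, 0.6, -0.4]
grip_width: 1.0
```

Emit:
play_rows(
  plan=[
    [23, -30, 3, 0, 0, 0.03, 1],
    [23, -30, 3, 0, 0, 0.03, 1],
    [23, -30, 3, 0, 0, 0.03, 1],
    [22, -28, 3, 0, 0, 0.03, 1],
    [0, 0, 0, 0, 0, 0, 1],
  ],
)

```text
time_s: 1.82
eef_pos: [605.7, -157.9, 248.3]
ee_rot: [-0.002, -0.119, 0.993, -0.001]
force: [-0.7, 0.3, -0.1]
grip_width: 0.999
```

```bash
cat >> h.py <<'E'
from scipy.optimize import least_squares
def wray(c,u,v,z):
    M=np.array(c["world_to_cam"]);R=M[:3,:3];o=-R.T@M[:3,3]
    a=(u-c["cx"])/c["fx"];b=(v-c["cy"])/c["fy"];t=np.hypot(a,b)+1e-12
    d=R.T@np.array([np.sin(t)*a/t,-np.sin(t)*b/t,-np.cos(t)]); return o+d*(z-o[2])/d[2]
def yaw(s):
    w,x,y,z=s["ee_rot"]; return np.degrees(np.arctan2(1-2*(x*x+z*z),2*(x*y-w*z)))
E
python3 - <<'E'
from h import *
s=sense();print(s["eef_pos"],yaw(s))
c=optics.capture("wrist");cv2.imwrite("pics/w1.png",c["img"]);M=c["world_to_cam"];print(c["fx"],c["cx"],c["cy"],-M[:3,:3].T@M[:3,3],M[2,:3])
E
```

```text
[ 605.74513989 -157.87674366  248.28875022] 103.6894432802872
325.19226210127806 278.1025065914296 210.20469687921826 [ 529.50384141 -176.60439455  420.94144684] [-0.29097679 -0.0703368   0.9541411 ]
```

View pics/w1.png

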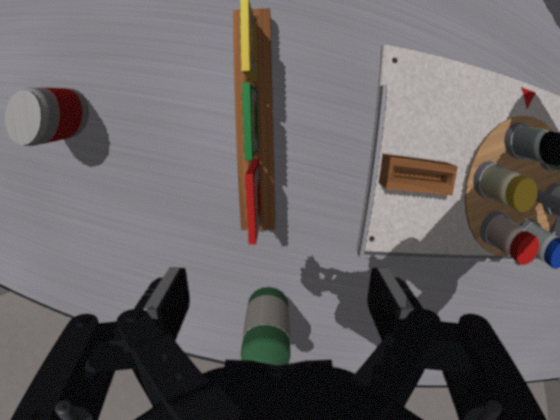

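Run:
```python
import cv2,numpy as np
im=cv2.imread("pics/w1.png")
a=cv2.resize(im[150:250,215:290],None,fx=5.5,fy=5.5,interpolation=cv2.INTER_CUBIC)
b=cv2.resize(im[145:205,375:465],None,fx=4.2,fy=4.2,interpolation=cv2.INTER_CUBIC)
b=cv2.copyMakeBorder(b,0,a.shape[0]-b.shape[0],0,0,cv2.BORDER_CONSTANT)
cv2.imwrite("pics/w1c.png",np.hstack([a,b]))
```

```text
(no output)
```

View pics/w1c.png

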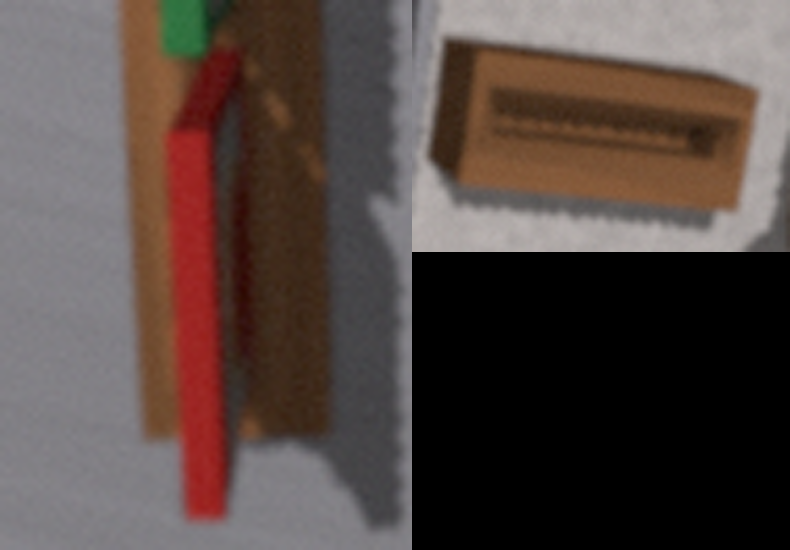

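Run:
```python
from h import *
c=optics.capture("wrist");t=optics.capture("top")
P=[wray(c,215+x/5.5-.4,150+y/5.5-.4,117) for x,y in((167,133),(213,128),(226,518),(186,519))];P=np.array(P)[:,:2]
print("card",P.round(1).tolist(),P.mean(0)); d=(P[2]+P[3]-P[0]-P[1])/2;print(np.linalg.norm(d),np.degrees(np.arctan2(d[1],d[0])),np.linalg.norm(P[0]-P[1]))
for nm,q in(("outer",((478,45),(760,90),(738,210),(458,185))),("mouth",((490,85),(740,118),(714,158),(490,135)))):
    H=np.array([wray(c,375+(x-412)/4.2-.4,145+y/4.2-.4,44) for x,y in q])[:,:2]
    d=(H[0]+H[3]-H[1]-H[2])/2;print(nm,H.round(1).tolist(),H.mean(0),np.linalg.norm(d),np.degrees(np.arctan2(d[1],d[0])),np.linalg.norm(H[0]-H[3]),np.linalg.norm(H[1]-H[2]))
# top view: red card & wood holder by minAreaRect
hsv=cv2.cvtColor(t["img"],cv2.COLOR_BGR2HSV)
m=((hsv[...,0]>3)&(hsv[...,0]<22)&(hsv[...,1]>90)).astype(np.uint8);m[:,:250]=0;m[:,290:]=0;m[:210]=0;m[240:]=0
k=max(cv2.findContours(m,0,2)[0],key=cv2.contourArea);r=cv2.minAreaRect(k);print(r)
B=np.array([ray(t,*p,44) for p in cv2.boxPoints(r)])[:,:2];print(B.round(1).tolist(),B.mean(0))
# board corners from top, bright mask
g=((hsv[...,1]<40)&(hsv[...,2]>125)).astype(np.uint8);g[:185]=0;g[290:]=0;g[:,:175]=0;g[:,300:]=0
k=max(cv2.findContours(g,0,2)[0],key=cv2.contourArea);r=cv2.minAreaRect(k);B=np.array([ray(t,*p,10) for p in cv2.boxPoints(r)])[:,:2];print("board",B.round(1).tolist(),B.mean(0),np.linalg.norm(B[0]-B[1]),np.linalg.norm(B[1]-B[2]))
for e in (B[1]-B[0],B[2]-B[1]): print(np.degrees(np.arctan2(e[1],e[0])))
```

```text
card [[593.2, -191.3], [590.5, -183.7], [661.2, -165.6], [663.2, -172.8]] [ 627.01152887 -178.31504594]
72.74706088164304 14.549592259674247 8.067171388607065
outer [[543.3, -31.0], [529.2, 66.2], [567.5, 72.6], [584.6, -24.0]] [556.14718647  20.95333788] 98.15731677410831 -80.84512976088243 41.84347555958023 38.75121798072103
mouth [[553.5, -23.7], [539.6, 62.2], [554.2, 57.5], [567.7, -19.0]] [553.74438008  19.20779546] 82.34652017467289 -80.42694631899596 14.915572734950748 15.260579199716755
((268.3653869628906, 224.82693481445312), (10.39415454864502, 25.495098114013672), 78.69007110595703)
[[573.0, 71.8], [588.8, -21.5], [550.8, -27.9], [534.9, 65.2]] [561.87124338  21.88803713]
board [[629.0, 333.0], [685.3, -12.0], [405.4, -56.8], [350.8, 282.5]] [517.62939635 136.66337412] 349.4814363189906 283.4077541238145
-80.73235715412459
-170.89023984822998
```

Emit:
play_rows(
  plan=[
    [7, -7, -20, 0, 0, 0.014, 1],
    [7, -7, -20, 0, 0, 0, 1],
    [7, -6, -20, 0, 0, 0, 1],
    [0, 0, -20, 0, 0, 0, 1],
    [0, 0, -20, 0, 0, 0, 1],
  ],
)

```text
time_s: 2.38
eef_pos: [625.2, -167.1, 154.4]
ee_rot: [0.003, -0.13, 0.991, -0.004]
force: [0.2, -0.2, -0.6]
grip_width: 1.004
```

Emit:
play_rows(
  plan=[
    [0, 0, -10, 0, 0, 0, 1],
    [0, 0, 0, 0, 0, 0, 1],
  ],
)

```text
time_s: 2.55
eef_pos: [622.9, -163.8, 141.0]
ee_rot: [0.001, -0.131, 0.991, -0.002]
force: [-1.3, 0.5, -0.5]
grip_width: 1.001
```

Run:
```python
from h import *
s=sense();print(s["eef_pos"],yaw(s))
c=optics.capture("wrist");cv2.imwrite("pics/w2.png",c["img"])
```

```text
[ 622.91346493 -163.78180444  140.95813195] 105.07619390744948
```

View pics/w2.png

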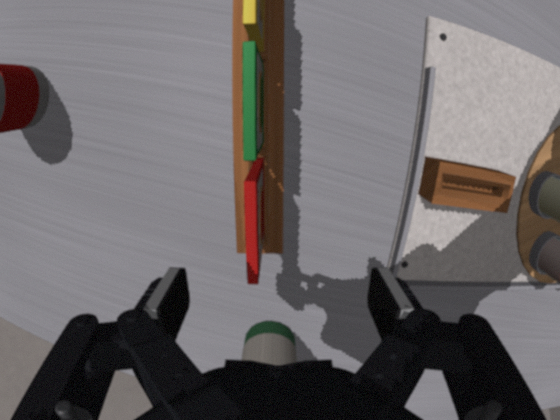

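Emit:
play_rows(
  plan=[
    [3, -10, -5, 0, 0, -0.008, 1],
    [2, -6, -5, 0, 0, 0, 1],
    [0, 0, 0, 0, 0, 0, 1],
    [0, 0, 0, 0, 0, 0, 1],
  ],
)

```text
time_s: 2.93
eef_pos: [630.2, -181.3, 136.3]
ee_rot: [0.004, -0.127, 0.992, -0.004]
force: [-0.2, -0.6, 0.5]
grip_width: 1.003
```

Run:
```python
from h import *
s=sense();print(s["eef_pos"],yaw(s))
c=optics.capture("wrist");im=c["img"]
h=cv2.cvtColor(im,cv2.COLOR_BGR2HSV)
m=(((h[...,0]<6)|(h[...,0]>174))&(h[...,1]>150)&(h[...,2]>120)).astype(np.uint8);m[:,:200]=0;m[:,300:]=0
k=max(cv2.findContours(m,0,2)[0],key=cv2.contourArea);r=cv2.minAreaRect(k);print(r)
P=np.array([wray(c,*p,117) for p in cv2.boxPoints(r)])[:,:2];print(P.round(1),P.mean(0))
cv2.imwrite("pics/w3.png",im)
```

```text
[ 630.18012291 -181.33422378  136.26113485] 104.63079804822648
((278.9999694824219, 230.99996948242188), (11.999998092651367, 105.99998474121094), 0.0)
[[ 664.7 -176.2]
 [ 593.8 -194.4]
 [ 592.  -187.4]
 [ 662.6 -168.3]] [ 628.29112064 -181.5895063 ]
```

Emit:
play_rows(
  plan=[
    [-1, 0, -16, 0, 0, 0, 1],
    [0, 0, -16, 0, 0, 0, 1],
    [0, 0, -16, 0, 0, 0, 1],
    [0, 0, -12, 0, 0, 0, 1],
    [0, 0, 0, 0, 0, 0, 1],
  ],
)

```text
time_s: 3.4
eef_pos: [630.4, -182.1, 77.4]
ee_rot: [0.007, -0.127, 0.992, -0.006]
force: [0.2, -0.4, 0.3]
grip_width: 0.998
```

Emit:
play_rows(
  plan=[
    [-1, 0, -8, 0.01, 0.015, 0, 1],
    [0, 0, 0, 0, 0, 0, 1],
  ],
)

```text
time_s: 3.57
eef_pos: [629.5, -182.2, 69.9]
ee_rot: [-0.0, -0.127, 0.992, 0.0]
force: [-0.0, 0.9, -0.8]
grip_width: 1.002
```

Emit:
play_rows(
  plan=[
    [0, 0, 0, 0, 0, 0, 0],
    [0, 0, 0, 0, 0, 0, -0.5],
    [0, 0, 0, 0, 0, 0, -1],
    [0, 0, 0, 0, 0, 0, -1],
    [0, 0, 0, 0, 0, 0, -1],
  ],
  grip_force=30,
)

```text
time_s: 3.98
eef_pos: [630.9, -182.9, 72.9]
ee_rot: [0.002, -0.127, 0.992, -0.001]
force: [0.1, -0.2, 0.8]
grip_width: 0.3
```

Emit:
play_rows(
  plan=[
    [0, 0, 0, 0, 0, 0, -1],
    [0, 0, 0, 0, 0, 0, -1],
    [0, 0, 0, 0, 0, 0, -1],
  ],
)

```text
time_s: 4.23
eef_pos: [631.1, -182.8, 73.4]
ee_rot: [0.002, -0.127, 0.992, -0.001]
force: [-0.7, -0.3, -0.9]
grip_width: 0.084
```

Emit:
play_rows(
  plan=[
    [0, 0, 0, 0, 0, 0, -1],
    [0, 0, 8, 0, 0, 0, -1],
    [0, 0, 15, 0, 0, 0, -1],
    [0, 0, 20, 0, 0, 0, -1],
    [0, 0, 20, 0, 0, 0, -1],
  ],
  grip_force=40,
)

```text
time_s: 4.65
eef_pos: [628.6, -181.7, 134.9]
ee_rot: [-0.002, -0.127, 0.992, 0.002]
force: [0.5, -0.8, -0.1]
grip_width: 0.079
```

Emit:
play_rows(
  plan=[
    [0, 0, 20, 0, 0, 0, -1],
    [0, 0, 10, 0, 0, 0, -1],
    [0, 0, 0, 0, 0, 0, -1],
  ],
)

```text
time_s: 4.9
eef_pos: [629.9, -182.4, 172.1]
ee_rot: [0.001, -0.127, 0.992, -0.001]
force: [-0.3, -0.3, -0.2]
grip_width: 0.079
```

Run:
```python
from h import *
s=sense();print(s["eef_pos"],yaw(s))
a=optics.capture("scene")["img"][100:290,150:420];b=optics.capture("wrist")["img"][150:420,150:520]
a=cv2.resize(a,(384,270));cv2.imwrite("pics/s4.png",np.hstack([a,b]))
```

```text
[ 629.87564633 -182.41630332  172.10600515] 104.5997798971446
```

View pics/s4.png

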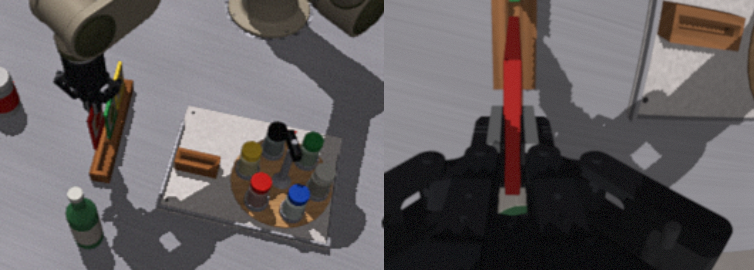

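Emit:
play_rows(
  plan=[
    [-3, 20, 3, 0, 0, 0, -1],
    [-5, 25, 0, 0, 0, 0, -1],
    [-5, 25, 0, 0, 0, -0.05, -1],
    [-5, 20, 0, 0, 0, -0.11, -1],
    [-5, 15, 0, 0, 0, -0.11, -1],
  ],
)

```text
time_s: 5.42
eef_pos: [602.3, -75.9, 163.7]
ee_rot: [-0.006, 0.014, 1.0, 0.003]
force: [1.0, 0.4, 0.0]
grip_width: 0.083
```

Emit:
play_rows(
  plan=[
    [-5, 10, 0, 0, 0, -0.11, -1],
    [-5, 10, 0, 0, 0, -0.11, -1],
    [-5, 10, 0, 0, 0, -0.11, -1],
    [-5, 10, 0, 0, 0, -0.11, -1],
    [-5, 10, 0, 0, 0, -0.11, -1],
  ],
)

```text
time_s: 5.83
eef_pos: [572.4, -20.6, 155.5]
ee_rot: [-0.011, 0.297, 0.955, 0.006]
force: [0.4, -0.8, -0.7]
grip_width: 0.079
```

Emit:
play_rows(
  plan=[
    [-5, 10, 0, 0, 0, -0.11, -1],
    [-5, 10, 0, 0, 0, -0.11, -1],
    [-5, 10, 0, 0, 0, -0.11, -1],
    [-5, 5, 0, 0, 0, -0.11, -1],
    [0, 0, 0, 0, 0, 0, -1],
  ],
)

```text
time_s: 6.25
eef_pos: [546.9, 18.6, 147.8]
ee_rot: [-0.016, 0.51, 0.86, 0.007]
force: [0.2, -0.3, 0.2]
grip_width: 0.076
```

```bash
cat >> h.py <<'E'
from scipy.spatial.transform import Rotation as Ro
def fix(s,yd):
    w,x,y,z=s["ee_rot"];a=np.radians(yd+90)/2
    T=Ro.from_quat([np.cos(a),np.sin(a),0,0]);return (T*Ro.from_quat([x,y,z,w]).inv()).as_rotvec()
E
python3 - <<'E'
from h import *
s=sense();print(s["eef_pos"],yaw(s),fix(s,9.2).round(4))
E
```

```text
[546.90250687  18.57118611 147.83363409] 28.709136074887567 [-0.0324 -0.0153 -0.3404]
```

Emit:
play_rows(
  plan=[
    [4, 0, 2, -0.012, -0.005, -0.115, -1],
    [4, 0, 2, -0.012, -0.005, -0.115, -1],
    [4, 0, 2, -0.01, -0.005, -0.105, -1],
    [0, 0, 0, 0, 0, 0, -1],
    [0, 0, 0, 0, 0, 0, -1],
  ],
)

```text
time_s: 6.67
eef_pos: [557.5, 17.9, 148.8]
ee_rot: [-0.003, 0.644, 0.765, -0.003]
force: [0.1, -0.0, -0.4]
grip_width: 0.08
```

Run:
```python
from h import *
s=sense();print(s["eef_pos"],yaw(s),fix(s,9.2).round(4))
c=optics.capture("wrist");np.savez("w5.npz",M=c["world_to_cam"],p=s["eef_pos"]);im=c["img"];cv2.imwrite("pics/w5r.png",im);cv2.imwrite("pics/w5.png",cv2.resize(im[100:330,150:430],None,fx=2.6,fy=2.6,interpolation=cv2.INTER_CUBIC))
```

```text
[557.48425075  17.90084752 148.77864057] 9.762204481819767 [ 0.0007 -0.0091 -0.0098]
```

View pics/w5.png

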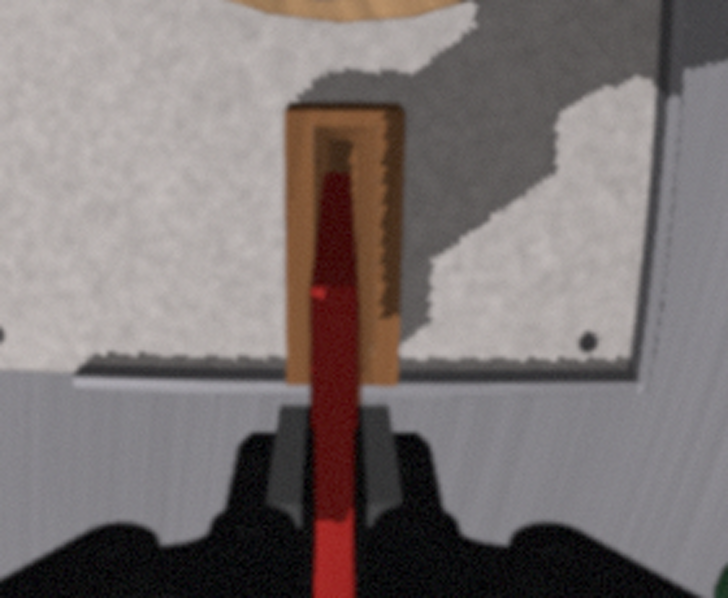

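Run:
```python
from h import *
c=optics.capture("wrist");p=sense()["eef_pos"]
f=lambda x,y,z:wray(c,150+x/2.6-.3,100+y/2.6-.3,z)[:2]
H=np.array([f(287,106,44),f(404,104,44),f(398,384,44),f(287,384,44)]);print(H.round(1).tolist(),"C",H.mean(0))
d=(H[0]+H[1]-H[2]-H[3])/2;print(np.linalg.norm(d),np.degrees(np.arctan2(d[1],d[0]))-90,[np.linalg.norm(H[i]-H[j]).round(1) for i,j in((0,1),(2,3))])
fo=p[2]-61.4;a=np.radians(9.8);Y=np.array([-np.sin(a),np.cos(a)]);X=np.array([np.cos(a),np.sin(a)])
e=np.array([f(323,172,fo),f(350,172,fo)]);print("foot near end",e.round(1).tolist(),"->card centre",e.mean(0)-37*Y)
t=np.array([f(311,288,fo+105),f(358,288,fo+105)]);print("top near",t.round(1).tolist(),"->",t.mean(0)-37*Y, "tcp",p)
m=f(316,127,44),f(380,127,44);print("mouth near end",m)
h=cv2.cvtColor(c["img"],cv2.COLOR_BGR2HSV);r=((h[...,0]<6)|(h[...,0]>174))&(h[...,1]>150)&(h[...,2]>60);r[:,:230]=0;r[:,320:]=0;v,u=np.nonzero(r);vm=v.max();uu=u[v==vm-3]
q=np.array([wray(c,uu.min(),vm+.5,fo+105),wray(c,uu.max()+1,vm+.5,fo+105)]);print("top far",vm,q.round(1).tolist(),q.mean(0)[:2]+37*Y)
```

```text
[[531.2, 65.5], [568.8, 72.8], [585.8, -25.0], [546.5, -31.9]] C [558.09804275  20.33150787]
98.9647182508638 9.38033067472037 [np.float64(38.3), np.float64(39.8)]
foot near end [[546.2, 53.3], [553.7, 54.6]] ->card centre [556.25543597  17.52762132]
top near [[546.7, 52.8], [554.1, 54.1]] -> [556.70969374  17.0018577 ] tcp [557.45256248  17.85892653 148.95692657]
mouth near end (array([541.76731086,  60.22603817]), array([562.45300121,  63.86405619]))
top far 346 [[558.7, -19.5, 192.6], [567.3, -18.0, 192.6]] [556.67567103  17.696673  ]
```

Emit:
play_rows(
  plan=[
    [1.5, 3, -8, 0, -0.009, -0.008, -1],
    [0, 0, -10, 0, 0, 0, -1],
    [0, 0, -10, 0, 0, 0, -1],
    [0, 0, 0, 0, 0, 0, -1],
    [0, 0, 0, 0, 0, 0, -1],
  ],
)

```text
time_s: 7.18
eef_pos: [558.2, 20.0, 117.9]
ee_rot: [-0.001, 0.644, 0.765, -0.001]
force: [0.5, 0.1, 0.1]
grip_width: 0.078
```

Run:
```python
from h import *
s=sense();print(s["eef_pos"],yaw(s),fix(s,9.3).round(4))
```

```text
[558.18320978  20.04204109 117.90321363] 9.812198413145435 [ 0.0001 -0.0022 -0.0089]
```

Emit:
play_rows(
  plan=[
    [0.8, 0.7, -4, 0, 0, -0.009, -1],
    [0, 0, -5, 0, 0, 0, -1],
    [0, 0, -4, 0, 0, 0, -1],
    [0, 0, -4, 0, 0, 0, -1],
    [0, 0, 0, 0, 0, 0, -1],
  ],
)

```text
time_s: 7.6
eef_pos: [559.2, 20.5, 99.5]
ee_rot: [-0.001, 0.647, 0.762, -0.001]
force: [-0.7, -0.1, -1.4]
grip_width: 0.078
```

Emit:
play_rows(
  plan=[
    [0, 0, -4, 0, 0, 0, -1],
    [0, 0, -4, 0, 0, 0, -1],
    [0, 0, 0, 0, 0, 0, -1],
  ],
)

```text
time_s: 7.85
eef_pos: [559.3, 20.5, 90.8]
ee_rot: [-0.001, 0.647, 0.762, -0.001]
force: [0.5, 0.4, -0.7]
grip_width: 0.079
```

Run:
```python
from h import *
s=sense();print(s["eef_pos"],yaw(s),fix(s,9.3).round(4),s["force"],s["wrist_torque"])
c=optics.capture("wrist");im=c["img"];cv2.imwrite("pics/w6.png",cv2.resize(im[100:330,190:380],None,fx=2.6,fy=2.6,interpolation=cv2.INTER_CUBIC))
```

```text
[559.34282569  20.4841619   90.83941574] 9.325621888751112 [ 0.0002 -0.0016 -0.0004] [ 0.4604881   0.35153513 -0.73553191] [-0.00279799  0.03788917 -0.04191172]
```

View pics/w6.png

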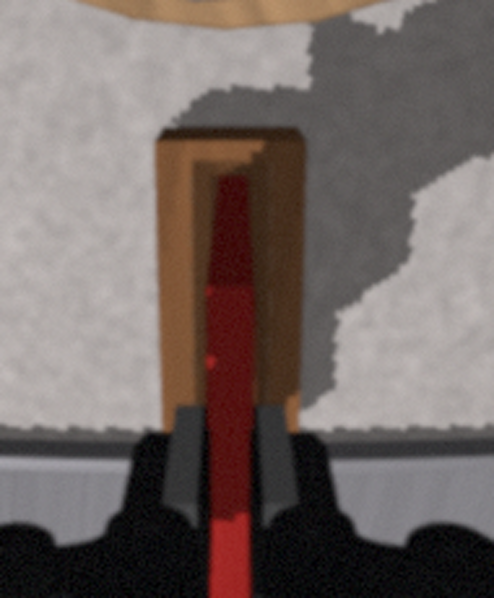

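Emit:
play_rows(
  plan=[
    [0, 0, -4, 0, 0, 0, -1],
    [0, 0, -3, 0, 0, 0, -1],
    [0, 0, 0, 0, 0, 0, -1],
  ],
)

```text
time_s: 8.15
eef_pos: [559.6, 20.4, 83.8]
ee_rot: [-0.0, 0.647, 0.762, -0.0]
force: [-0.2, -0.7, 0.2]
grip_width: 0.077
```

Emit:
play_rows(
  plan=[
    [0, 0, -2, 0, 0, 0, -1],
    [0, 0, -1.5, 0, 0, 0, -1],
    [0, 0, 0, 0, 0, 0, -1],
  ],
)

```text
time_s: 8.4
eef_pos: [560.4, 20.7, 81.5]
ee_rot: [0.001, 0.647, 0.762, 0.0]
force: [-1.6, -0.2, -0.5]
grip_width: 0.076
```

Emit:
play_rows(
  plan=[
    [-1, 0, -1.5, 0, 0, 0, -1],
    [0, 0, -1.5, 0, 0, 0, -1],
    [0, 0, 0, 0, 0, 0, -1],
  ],
)

```text
time_s: 8.65
eef_pos: [560.6, 20.9, 81.6]
ee_rot: [0.003, 0.647, 0.762, 0.002]
force: [-2.3, -0.9, -1.4]
grip_width: 0.081
```

Emit:
play_rows(
  plan=[
    [0, 0, 0, 0, 0, 0, -0.6],
    [0, 0, 0, 0, 0, 0, 0],
    [0, 0, 0, 0, 0, 0, 0.6],
    [0, 0, 0, 0, 0, 0, 1],
    [0, 0, 0, 0, 0, 0, 1],
  ],
)

```text
time_s: 9.07
eef_pos: [560.9, 20.8, 81.1]
ee_rot: [0.003, 0.647, 0.762, 0.002]
force: [0.5, -0.2, 0.4]
grip_width: 0.757
```

Emit:
play_rows(
  plan=[
    [0, 0, 0, 0, 0, 0, 1],
    [0, 0, 0, 0, 0, 0, 1],
    [0, 0, 15, 0, 0, 0, 1],
    [0, 0, 20, 0, 0, 0, 1],
    [0, 0, 0, 0, 0, 0, 1],
  ],
)

```text
time_s: 9.48
eef_pos: [560.2, 20.9, 116.0]
ee_rot: [0.002, 0.647, 0.762, 0.001]
force: [1.1, -0.3, 0.5]
grip_width: 0.993
```

Run:
```python
from h import *
s=sense();print(s["eef_pos"],yaw(s),s["grip_width"])
c=optics.capture("wrist");im=c["img"];cv2.imwrite("pics/w7.png",im)
h=cv2.cvtColor(im,cv2.COLOR_BGR2HSV);r=((h[...,0]<6)|(h[...,0]>174))&(h[...,1]>150)&(h[...,2]>40);r[:,:230]=0;r[:,340:]=0;v,u=np.nonzero(r);vm=v.max()
for z in(120,125,130):
  uu=u[v==vm-3];q=np.array([wray(c,uu.min(),vm+.5,z),wray(c,uu.max()+1,vm+.5,z)])[:,:2];print(z,vm,q.round(1).tolist(),np.linalg.norm(q[0]-q[1]))
```

```text
[560.21583261  20.86901732 116.01946067] 9.332173173790082 0.992518810424359
120 306 [[562.0, -18.2], [569.4, -17.1]] 7.440206069363486
125 306 [[561.6, -14.8], [568.7, -13.7]] 7.219107069995426
130 306 [[561.1, -11.4], [568.0, -10.3]] 6.998008070627477
```

View pics/w7.png

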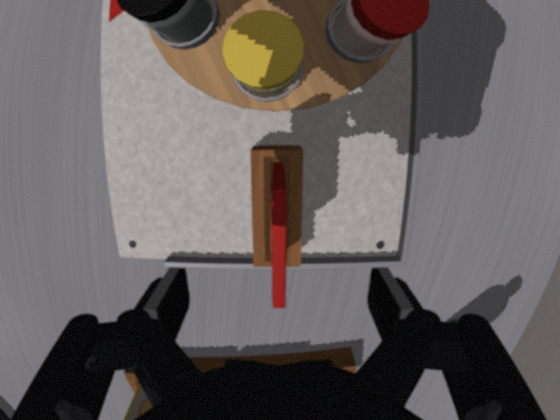

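Emit:
play_rows(
  plan=[
    [0, 0, 35, 0, 0, 0, 1],
    [0, 0, 35, 0, 0, 0, 1],
    [0, 0, 35, 0, 0, 0, 1],
    [-5, 30, 15, 0, 0, 0, 1],
    [0, 0, 0, 0, 0, 0, 1],
  ],
)

```text
time_s: 9.95
eef_pos: [551.3, 51.7, 233.1]
ee_rot: [-0.004, 0.648, 0.762, -0.002]
force: [-0.2, 1.7, 0.0]
grip_width: 1.001
```

Run:
```python
from h import *
s=sense();print(s["eef_pos"],yaw(s))
c=optics.capture("wrist");im=c["img"];cv2.imwrite("pics/w8.png",im)
h=cv2.cvtColor(im,cv2.COLOR_BGR2HSV)
def lid(m,n):
    k=max(cv2.findContours(m.astype(np.uint8),0,2)[0],key=cv2.contourArea);e=cv2.minAreaRect(k);mm=cv2.moments(k)
    p=wray(c,mm["m10"]/mm["m00"],mm["m01"]/mm["m00"],118)[:2];print(n,e,p.round(1));return p
b=h[...,0];S=(h[...,1]>140)&(h[...,2]>50)
up=np.zeros(S.shape,bool);up[:200]=1
P={}
P["red"]=lid(((b<6)|(b>174))&S&up,"red");P["yel"]=lid((b>22)&(b<36)&S&up,"yel");lid((b>45)&(b<85)&S&up,"grn");lid((b>100)&(b<130)&S&up,"blu")
k,_=cv2.findContours(((h[...,2]<45)&up).astype(np.uint8),0,2)
for q in k:
    if cv2.contourArea(q)>150: print("black",cv2.contourArea(q),cv2.minAreaRect(q),wray(c,*cv2.minAreaRect(q)[0],188)[:2].round(1))
```

```text
[551.29033807  51.65758127 233.06566348] 9.196516685018809
red ((353.0, 74.5), (45.0, 46.0), 90.0) [596.3 171.8]
yel ((274.5, 109.0), (46.0, 47.0), 90.0) [533.  128.5]
grn ((211.0, 0.5), (1.0, 8.0), 90.0) [458.8 220.9]
blu ((360.5, 7.5), (15.0, 41.0), 90.0) [594.5 238.1]
black 162.5 ((8.391313552856445, 146.62850952148438), (65.30561065673828, 6.973874568939209), 78.886962890625) [305.5  78.7]
black 175.0 ((229.96551513671875, 75.58621215820312), (11.51311206817627, 30.454038619995117), 21.801406860351562) [502.  146.3]
black 1605.5 ((204.84999084472656, 62.44999694824219), (46.80170440673828, 43.955657958984375), 18.434947967529297) [483.5 153.4]
black 1681.5 ((276.0, 18.0), (36.0, 94.0), 90.0) [525.6 190.2]
```

View pics/w8.png

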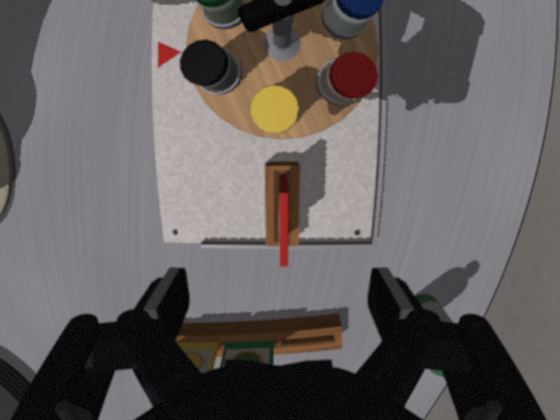

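Emit:
play_rows(
  plan=[
    [-4, 25, 7, 0, 0, 0, 1],
    [-4, 25, 7, 0, 0, 0, 1],
    [-4, 20, 0, 0, 0, 0, 1],
    [0, 0, 0, 0, 0, 0, 1],
  ],
)

```text
time_s: 10.33
eef_pos: [538.1, 119.5, 239.6]
ee_rot: [-0.007, 0.649, 0.76, -0.006]
force: [0.0, -0.1, -1.1]
grip_width: 1.001
```

```bash
cat > car.py <<'E'
from h import *
def meas(save):
    s=sense();print("tcp",s["eef_pos"].round(1),"yaw",yaw(s).round(2),"t",s["time_s"],"g",s["grip_width"])
    c=optics.capture("wrist");im=c["img"];cv2.imwrite(save,im)
    h=cv2.cvtColor(im,cv2.COLOR_BGR2HSV);b=h[...,0];S=(h[...,1]>140)&(h[...,2]>45)
    up=np.zeros(S.shape,bool);up[:260]=1
    for n,m in(("red",(b<6)|(b>174)),("yel",(b>22)&(b<36)),("grn",(b>45)&(b<85)),("blu",(b>100)&(b<130))):
        for k in cv2.findContours((m&S&up).astype(np.uint8),0,2)[0]:
            a=cv2.contourArea(k)
            if a>120:
                mm=cv2.moments(k);u=mm["m10"]/a,mm["m01"]/a;print(n,a,np.round(u,1),"z120",wray(c,*u,118)[:2].round(1),"z10",wray(c,*u,10)[:2].round(1))
    for q in cv2.findContours(((h[...,2]<45)&up).astype(np.uint8),0,2)[0]:
        if cv2.contourArea(q)>400:
            r=cv2.minAreaRect(q);B=np.array([wray(c,*p,185) for p in cv2.boxPoints(r)])[:,:2]
            if np.linalg.norm(B[0]-B[1])<np.linalg.norm(B[1]-B[2]): B=np.roll(B,-1,0)
            d=B[1]-B[0];print("blk",r,B.mean(0).round(1),np.linalg.norm(d).round(1),np.linalg.norm(B[1]-B[2]).round(1),"ang",np.degrees(np.arctan2(d[1],d[0]))%180)
E
python3 -c "from car import *;meas('pics/w9.png')"
```

```text
tcp [538.1 119.5 239.6] yaw 8.99 t 10.3333 g 1.0006819995538971
red 172.5 [286.5 245. ] z120 [550.9  69.3] z10 [559.5  22.9]
red 1526.5 [353.4 148.7] z120 [595.9 173. ] z10 [621.  164.7]
red 216.5 [171.1 107. ] z120 [423.4 186.3] z10 [385.1 182.9]
yel 1489.0 [278.1 182.4] z120 [532.8 130.1] z10 [534.7 106. ]
grn 1319.0 [215.5  54.3] z120 [458.6 239.1] z10 [433.1 255.1]
blu 1483.5 [362.4  66.7] z120 [590.6 249.3] z10 [613.7 269.1]
blk ((214.20004272460938, 133.89999389648438), (42.0380744934082, 53.218414306640625), 63.43495178222656) [481.2 172.7] 38.5 29.7 ang 32.80493979659289
blk ((285.8254699707031, 95.89431762695312), (24.617164611816406, 90.3761215209961), 64.88516235351562) [527.1 206.7] 62.5 17.2 ang 34.81304466117593
```

Emit:
play_rows(
  plan=[
    [-1, 6, 2, 0, 0, 0.115, 1],
    [-1, 6, 2, 0, 0, 0.115, 1],
    [-1, 6, 2, 0, 0, 0.115, 1],
    [-1, 6, 2, 0, 0, 0.115, 1],
    [-1, 6, 2, 0, 0, 0.115, 1],
  ],
)

```text
time_s: 10.8
eef_pos: [533.4, 142.3, 241.9]
ee_rot: [-0.009, 0.4, 0.917, -0.012]
force: [0.1, 0.2, -0.4]
grip_width: 1.0
```

Emit:
play_rows(
  plan=[
    [-1, 6, 2, 0, 0, 0.115, 1],
    [-1, 6, 2, 0, 0, 0.115, 1],
    [-1, 6, 2, 0, 0, 0.115, 1],
    [-1, 6, 2, 0, 0, 0.115, 1],
    [-1, 6, 2, 0, 0, 0.115, 1],
  ],
)

```text
time_s: 11.22
eef_pos: [529.1, 166.5, 244.9]
ee_rot: [-0.009, 0.111, 0.994, -0.017]
force: [-0.1, -0.4, -0.8]
grip_width: 0.995
```

Emit:
play_rows(
  plan=[
    [0, 5, 2, 0, 0, 0.115, 1],
    [0, 5, 2, 0, 0, 0.115, 1],
    [0, 5, 2, 0, 0, 0.115, 1],
    [0, 5, 2, 0, 0, 0.115, 1],
    [0, 0, 2, 0, 0, 0.115, 1],
  ],
)

```text
time_s: 11.63
eef_pos: [530.1, 181.1, 247.8]
ee_rot: [-0.009, -0.188, 0.982, -0.021]
force: [-0.4, 0.7, 1.1]
grip_width: 0.997
```

Run:
```python
from h import *
s=sense();print(s["eef_pos"],yaw(s),fix(s,124.8).round(4),s["joints"].round(2))
```

```text
[530.10290272 181.1073439  247.80956205] 111.6607797564406 [ 0.0458 -0.0039  0.2298] [ 0.14  0.38  1.28 -0.04  1.49 -1.8 ]
```

Emit:
play_rows(
  plan=[
    [-1, 10, -5, 0.022, 0, 0.115, 1],
    [-1, 10, -8, 0.022, -0.003, 0.115, 1],
    [0, 5, -8, 0, 0, 0, 1],
    [0, 0, 0, 0, 0, 0, 1],
    [0, 0, 0, 0, 0, 0, 1],
  ],
)

```text
time_s: 12.05
eef_pos: [529.3, 201.0, 220.3]
ee_rot: [-0.004, -0.302, 0.953, -0.001]
force: [0.9, 1.0, 0.4]
grip_width: 0.998
```

Run:
```python
from car import *
s=sense();print(s["eef_pos"],yaw(s),fix(s,124.8).round(4),s["joints"].round(2))
meas('pics/w10.png')
```

```text
[529.28755898 201.02435338 220.34117409] 125.12659997222937 [ 0.0045 -0.0073 -0.0057] [ 0.16  0.4   1.33 -0.    1.42 -2.03]
tcp [529.3 201.  220.3] yaw 125.13 t 12.05 g 0.9984386582165669
red 1479.0 [212.  239.4] z120 [593.5 172. ] z10 [643.6 178.1]
red 1068.0 [115.5 120.7] z120 [550.6  35.8] z10 [584.  -11.5]
red 274.5 [336.2  71.5] z120 [407.8 175.5] z10 [385.1 183. ]
yel 1687.5 [208.3 158.3] z120 [531.4 129.4] z10 [557.2 118.8]
grn 1527.0 [360.  161.4] z120 [457.6 238.4] z10 [454.5 270.6]
blk ((285.9043273925781, 219.60006713867188), (24.664079666137695, 79.16561126708984), 0.8303154110908508) [521.5 202.5] 57.0 16.1 ang 34.13893906948945
blk ((285.5, 114.5), (47.0, 47.0), 90.0) [463.7 161. ] 30.2 30.0 ang 35.740066439089
blk ((11.0, 28.5), (27.0, 20.0), 90.0) [516.8 -74.8] 28.2 24.4 ang 108.53802769165655
```

Emit:
play_rows(
  plan=[
    [-2, 5, -12, 0.004, -0.007, -0.006, 1],
    [0, 0, -15, 0, 0, 0, 1],
    [0, 0, -15, 0, 0, 0, 1],
    [0, 0, -12, 0, 0, 0, 1],
    [0, 0, 0, 0, 0, 0, 1],
  ],
)

```text
time_s: 12.52
eef_pos: [528.8, 203.6, 165.4]
ee_rot: [0.001, -0.292, 0.956, -0.002]
force: [0.2, -0.4, -0.7]
grip_width: 0.999
```

Run:
```python
from h import *
s=sense();print(s["eef_pos"],yaw(s),fix(s,124.8).round(4),s["grip_width"])
```

```text
[528.84461592 203.58732253 165.4392478 ] 124.008756834711 [0.0025 0.0027 0.0138] 0.9987449230904109
```

Emit:
play_rows(
  plan=[
    [-2, 3, -6, 0.002, 0.003, 0.014, 1],
    [0, 0, 0, 0, 0, 0, 0.3],
    [0, 0, 0, 0, 0, 0, -0.2],
    [0, 0, 0, 0, 0, 0, -0.5],
    [0, 0, 0, 0, 0, 0, -1],
  ],
  grip_force=30,
)

```text
time_s: 12.93
eef_pos: [528.1, 206.2, 161.6]
ee_rot: [0.001, -0.298, 0.955, -0.001]
force: [0.1, -0.4, -0.1]
grip_width: 0.455
```

Emit:
play_rows(
  plan=[
    [0, 0, 0, 0, 0, 0, -1],
    [0, 0, 0, 0, 0, 0, -1],
    [0, 0, 0, 0, 0, 0, -1],
  ],
)

```text
time_s: 13.18
eef_pos: [528.6, 206.3, 162.7]
ee_rot: [0.002, -0.298, 0.955, -0.001]
force: [0.5, -0.4, -0.2]
grip_width: 0.006
```

Run:
```python
from h import *
s=sense();print(s["eef_pos"],yaw(s),fix(s,124.8).round(4),s["grip_width"],s["force"],s["wrist_torque"])
```

```text
[528.58207574 206.26305719 162.72750434] 124.64081251213618 [0.0003 0.0047 0.0028] 0.005809803839855204 [ 0.52969768 -0.41003492 -0.16539825] [ 0.0027492   0.00280871 -0.01801764]
```

Run:
```python
from car import *
meas('pics/w11.png')
w=cv2.imread('pics/w11.png')[130:420,120:450]
c=optics.capture("scene");a=c["img"];cv2.imwrite("pics/s11r.png",a);u=px(c,np.array([527,206,175])).astype(int);print(u)
a=a[u[1]-45:u[1]+45,u[0]-70:u[0]+60];a=cv2.resize(a,None,fx=290/90,fy=290/90,interpolation=cv2.INTER_CUBIC)
print(w.shape,a.shape);cv2.imwrite("pics/v12.png",np.hstack([w,a]))
```

```text
tcp [528.6 206.3 162.7] yaw 124.64 t 13.1833 g 0.005809803839855204
red 848.0 [193.6 249.8] z120 [582.1 166.4] z10 [641.8 169. ]
red 225.0 [ 84.6 114.9] z120 [541.   40.3] z10 [580.2 -20. ]
red 1452.0 [ 80.1 124.7] z120 [549.5  40.2] z10 [592.9 -20.2]
red 400.5 [341.5  59.3] z120 [410.7 175.7] z10 [385.  182.9]
yel 2666.0 [184.9 166.5] z120 [530.9 129.5] z10 [565.1 113.7]
grn 2411.0 [373.6 169. ] z120 [457.7 238.3] z10 [455.3 276.6]
blk ((279.5, 228.5), (61.0, 33.0), 90.0) [510.3 194.9] 32.5 16.9 ang 35.777719293644914
blk ((280.0, 110.5), (59.0, 60.0), 90.0) [462.7 162.2] 27.3 27.6 ang 35.295641247248085
[355 201]
(290, 330, 3) (290, 419, 3)
```

View pics/v12.png

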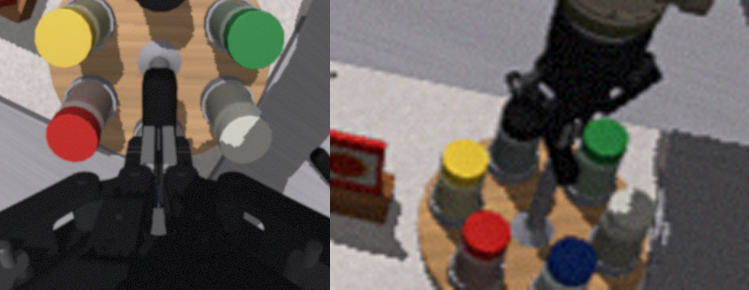

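Run:
```python
from h import *
c=optics.capture("wrist");s=sense();print(s["grip_width"])
def wpx(P):
    p=c["world_to_cam"]@np.append(P,1.);v=np.array([p[0],-p[1],-p[2]]);t=np.arctan2(np.hypot(v[0],v[1]),v[2]);n=v[:2]/np.hypot(*v[:2]);return np.array([c["cx"],c["cy"]])+c["fx"]*t*n
T=s["eef_pos"];d=np.array([np.cos(np.radians(34.7)),np.sin(np.radians(34.7)),0]);A=np.array([527.1,206.4,0])
print("tcp",wpx(T),"grasp",wpx(T+[0,0,19]))
for k in(-32,0,32): print(k,[wpx(A+k*d+[0,0,z]).round(0).tolist() for z in(162,188)])
im=cv2.cvtColor(c["img"],cv2.COLOR_BGR2GRAY)
for r in range(190,350,4): print(r,' '.join(f"{v:3d}" for v in im[r,230:330:4]))
```

```text
0.0024796994320440595
tcp [277.5328922  250.00915772] grasp [277.40459667 265.09342618]
-32 [[279.0, 195.0], [279.0, 209.0]]
0 [[279.0, 248.0], [279.0, 269.0]]
32 [[279.0, 294.0], [279.0, 319.0]]
190  83  81  83 145 152 154 154 147 143 141 120  99 101  98  91 126 130 133 145 148 147 151 149 150 147
194  84  80  80 109 150 151 149 142 131 130  94 104 100  97  81 104 123 124 147 148 150 151 152 150 153
198  84  81  86  86 153 153 152 139 126 116  54  38  38  37  34  82 115 120 157 154 157 153 156 155 157
202  79  78  79 107 147 145 146 145 123  22  10  16   3  11  10  15  72 134 148 148 148 146 149 146 147
206  77  80  82 126 150 149 150 140 114  18  19  23  18  17  23  18  31 141 142 137 139 139 139 142 142
210  84  86 102 157 156 155 153 155 104  23  22  28  17  18  20  18  20 146 150 149 148 147 144 146 144
214  63 112 152 153 154 152 153 155  73  28  28  26  24  18  22  23  17 138 150 151 153 149 150 152 133
218  80 109 150 149 149 147 149 152  70  21  20  17  25  21  26  16  19 130 155 157 156 157 156 151  89
222 141  60 145 147 146 148 150 148  66  24  25  25  26  23  28  23  20 
[... 2555 characters left out ...]
  23  14  23   7  18  16  40  34  18  27  17  22  22  11   9  16  17  20  20
326  18  10  20  20  19   7  12  17  12   4  18  19  22  31  19  20   8  12  17  10  11  12  14  17  23
330  25  23  27  27  28  29  25  27  22  14  18  18  32  35  23  18  22  24  18  19   6  14  15   5  17
334  18  26  25  28  21  29  26  25  26  12  14  28  20  28  32  24  23  17  12  20   5  14  21  11  11
338  22  28  24  27  28  28  24  26  21   4  22  41  66  49  30  20  18  21  23  17  19  20   6  17  15
342  23  27  25  26  22  30  24  21  25  10  22  59  87  69  34  19  20  19  18  18  19  16  14  10  19
346  27  26  37  35  26  23  23  20  16   3  20  74  85  83  16  19  15  19  16  17  14  20  28  17  19
```

Emit:
play_rows(
  plan=[
    [0, 0, 5, 0, 0, 0, 0],
    [0, 0, 0, 0, 0, 0, 1],
    [0, 0, 0, 0, 0, 0, 1],
    [0, 0, 0, 0, 0, 0, 1],
    [0, 0, 0, 0, 0, 0, 1],
  ],
)

```text
time_s: 13.75
eef_pos: [528.5, 206.3, 168.3]
ee_rot: [0.002, -0.298, 0.955, -0.001]
force: [-0.1, 0.6, 0.2]
grip_width: 0.71
```

Run:
```python
from car import *
s=sense();print(fix(s,124.8).round(4));meas('pics/w13.png')
# card/finger check in scene picture from before
c=optics.capture("scene");im=c["img"];cv2.imwrite("pics/s13.png",im)
for z in(130,150,163,175,188,220): print(z,px(c,np.array([527,206.4,z])).round(1))
g=cv2.cvtColor(im,cv2.COLOR_BGR2GRAY)
for r in range(165,225,2): print(r,' '.join(f"{v:3d}" for v in g[r,325:385:2]))
```

```text
[0.0003 0.0045 0.0027]
tcp [528.5 206.3 168.3] yaw 124.64 t 13.75 g 0.7102147719178582
red 971.5 [195.  248.6] z120 [583.6 167.1] z10 [642.5 169.8]
red 210.0 [ 87.8 114.6] z120 [541.3  39.8] z10 [579.7 -19.3]
red 1392.5 [ 83.6 124.2] z120 [549.6  39.9] z10 [592.  -19.1]
red 385.0 [340.4  60.1] z120 [410.2 175.8] z10 [384.9 182.9]
yel 2549.0 [186.8 165.3] z120 [531.1 129.5] z10 [564.4 114. ]
grn 2266.0 [371.6 167.8] z120 [457.7 238.5] z10 [455.4 276. ]
blk ((279.0, 227.0), (32.0, 64.0), 0.0) [511.5 195.5] 35.2 15.8 ang 33.78417350010079
blk ((280.0, 111.0), (58.0, 58.0), 90.0) [462.9 162.4] 27.8 27.7 ang 35.28255769807361
130 [352.8 209.9]
150 [354.1 206.2]
163 [354.9 203.8]
175 [355.7 201.5]
188 [356.5 199. ]
220 [358.7 192.6]
165 139 137 136 142 146 139 141 144 139 145 144 137 139 142  32  16  11  10   4  17  44  62  37  34  29  34  20  20  22  14
167 143 134 139 141 137 134 139 143 140 144 142 141 140 147  18  11   0   1   8   7  13  18  37  41  45  43  29  14  11   3
169 137 140 138 135 139 140 138 142 138 139 139 142 148 127   3  14   1  12  17  11   4  15  12  11  10  20  15  14
[... 2656 characters left out ...]
  66  67  58  49  56  45  26  45  50  47  51  47  50  47  63 135 176 183 185 185
215  76  76  72  78 143 145 152 104  65  69  61  62  50  49  46 124  88  64  80  49  53  46  54  55 111 183 190 178 125 181
217  63  60  59  56 144 140 140 141  59  59  66  65  50  55  46 135 145  51  54  52  61  66  57  55 195 189 189 127  81  92
219  63  65  61  45 140 151 151 149 141  65  69  52  46  53  54 124 140 136  60  53  52  54  57 129 197 196 186  94  86  88
221  62  63  65  62  97 124 143 143 136  89  62  45  51  47  65 141 140 146 139  66  61  68  62  79  87 120 149  81  87  88
223  63  68  80  79  76  75  75 142 142 131 105  49  53  60 139 136 139 134 130  87  54  54  94  62  80  84 107  88  88  86
```

Emit:
play_rows(
  plan=[
    [-1, 0, -7, 0, 0.004, 0.003, 1],
    [0, 0, -7, 0, 0, 0, 1],
    [0, 0, -7, 0, 0, 0, 1],
    [0, 0, -5, 0, 0, 0, 1],
    [0, 0, 0, 0, 0, 0, 1],
  ],
)

```text
time_s: 14.27
eef_pos: [526.9, 206.2, 138.6]
ee_rot: [-0.001, -0.299, 0.954, -0.0]
force: [0.8, 0.4, -0.4]
grip_width: 1.001
```

Emit:
play_rows(
  plan=[
    [0, 0, 0, 0, 0, 0, 0.3],
    [0, 0, 0, 0, 0, 0, -0.2],
    [0, 0, 0, 0, 0, 0, -0.5],
    [0, 0, 0, 0, 0, 0, -1],
    [0, 0, 0, 0, 0, 0, -1],
  ],
)

```text
time_s: 14.68
eef_pos: [527.0, 206.2, 138.5]
ee_rot: [-0.001, -0.299, 0.954, -0.0]
force: [0.4, -0.0, -1.1]
grip_width: 0.3
```

Emit:
play_rows(
  plan=[
    [0, 0, 0, 0, 0, 0, -1],
    [0, 0, 0, 0, 0, 0, -1],
    [0, 0, 0, 0, 0, 0, -1],
  ],
)

```text
time_s: 14.93
eef_pos: [527.3, 205.9, 138.8]
ee_rot: [-0.001, -0.299, 0.954, -0.0]
force: [-0.1, 0.3, -0.8]
grip_width: 0.197
```

Run:
```python
from car import *
s=sense();print(fix(s,124.8).round(4),s["force"],s["wrist_torque"]);meas('pics/w14.png')
```

```text
[ 0.001  -0.0007 -0.0003] [-0.0701947   0.31770396 -0.84024784] [ 0.00775841 -0.06983861 -0.05004995]
tcp [527.3 205.9 138.8] yaw 124.82 t 14.9333 g 0.1974107986507544
red 188.0 [185.2 256. ] z120 [575.1 163. ] z10 [638.3 164.2]
red 282.5 [ 68.7 117.9] z120 [539.7  42. ] z10 [583.1 -24.4]
red 1773.5 [ 64.3 128.9] z120 [548.3  42.3] z10 [596.4 -23.9]
red 466.0 [345.9  58. ] z120 [412.7 175. ] z10 [385.  182.9]
yel 3286.0 [174.2 175.6] z120 [531.  129.7] z10 [569.5 112.2]
grn 2943.5 [383.  177.8] z120 [457.4 237.8] z10 [454.7 280.9]
blk ((278.4999694824219, 236.5), (44.99999237060547, 40.99999237060547), 90.0) [504.7 190.7] 20.5 17.7 ang 36.17264165014595
blk ((279.0, 113.0), (66.0, 68.0), 90.0) [462.7 161.7] 25.9 25.8 ang 124.91110463008039
```

Emit:
play_rows(
  plan=[
    [0, 0, 0, 0, 0, -0.03, -1],
    [0, 0, 0, 0, 0, -0.05, -1],
    [0, 0, 0, 0, 0, -0.06, -1],
    [0, 0, 0, 0, 0, -0.06, -1],
    [0, 0, 0, 0, 0, -0.06, -1],
  ],
  grip_force=50,
)

```text
time_s: 15.4
eef_pos: [527.0, 206.3, 138.8]
ee_rot: [-0.001, -0.169, 0.986, 0.0]
force: [0.1, -0.4, -1.1]
grip_width: 0.197
```

Run:
```python
from h import *
s=sense();print(s["eef_pos"],yaw(s),fix(s,yaw(s)).round(4),s["force"],s["wrist_torque"],s["grip_width"])
```

```text
[527.02566456 206.2866465  138.80747714] 109.42616776372573 [ 0.0002 -0.0012 -0.    ] [ 0.09237843 -0.42086464 -1.14846186] [ 0.0346802  -0.07947393  0.06358776] 0.19689169486749344
```

Emit:
play_rows(
  plan=[
    [0, 0, 0, 0, 0, -0.07, -1],
    [0, 0, 0, 0, 0, -0.07, -1],
    [0, 0, 0, 0, 0, -0.07, -1],
    [0, 0, 0, 0, 0, -0.07, -1],
    [0, 0, 0, 0, 0, -0.07, -1],
  ],
)

```text
time_s: 15.82
eef_pos: [526.9, 207.0, 138.8]
ee_rot: [-0.0, 0.014, 1.0, 0.001]
force: [0.7, 0.2, -1.7]
grip_width: 0.196
```

Emit:
play_rows(
  plan=[
    [0, 0, 0, 0, 0, -0.07, -1],
    [0, 0, 0, 0, 0, -0.07, -1],
    [0, 0, 0, 0, 0, -0.07, -1],
    [0, 0, 0, 0, 0, -0.07, -1],
    [0, 0, 0, 0, 0, -0.07, -1],
  ],
)

```text
time_s: 16.23
eef_pos: [527.1, 207.6, 138.8]
ee_rot: [0.0, 0.196, 0.981, 0.001]
force: [0.8, 0.2, -0.4]
grip_width: 0.2
```

Run:
```python
from h import *
s=sense();print(s["eef_pos"],yaw(s),fix(s,yaw(s)).round(4),s["force"],s["wrist_torque"],s["grip_width"])
```

```text
[527.13004345 207.60269909 138.82464205] 67.39363660986936 [-0.002   0.0005 -0.    ] [ 0.84022427  0.1860745  -0.35238171] [ 0.00808062 -0.05846805  0.06438934] 0.19951573856973437
```

Emit:
play_rows(
  plan=[
    [0, -0.5, 0, 0, 0, -0.07, -1],
    [0, -0.3, 0, 0, 0, -0.07, -1],
    [0, 0, 0, 0, 0, -0.07, -1],
    [0, 0, 0, 0, 0, -0.07, -1],
    [0, 0, 0, 0, 0, -0.07, -1],
  ],
)

```text
time_s: 16.65
eef_pos: [527.6, 208.2, 138.8]
ee_rot: [0.001, 0.372, 0.928, 0.002]
force: [2.3, -0.4, -0.6]
grip_width: 0.202
```

Emit:
play_rows(
  plan=[
    [0, -0.3, 0, 0, 0, -0.07, -1],
    [0, 0, 0, 0, 0, -0.07, -1],
    [0, 0, 0, 0, 0, -0.07, -1],
    [0, 0, 0, 0, 0, -0.07, -1],
    [0, 0, 0, 0, 0, -0.07, -1],
  ],
)

```text
time_s: 17.07
eef_pos: [528.2, 208.5, 138.8]
ee_rot: [0.002, 0.535, 0.845, 0.003]
force: [1.9, 0.2, -0.2]
grip_width: 0.201
```

Emit:
play_rows(
  plan=[
    [0, 0, 0, 0, 0, -0.07, -1],
    [0, 0, 0, 0, 0, -0.07, -1],
    [0, 0, 0, 0, 0, -0.07, -1],
    [0, 0, 0, 0, 0, -0.07, -1],
    [0, 0, 0, 0, 0, -0.06, -1],
  ],
)

```text
time_s: 17.48
eef_pos: [528.8, 208.6, 138.8]
ee_rot: [0.003, 0.677, 0.736, 0.003]
force: [1.6, 0.1, -0.7]
grip_width: 0.199
```

Run:
```python
from h import *
s=sense();print(s["eef_pos"],yaw(s),fix(s,-20.5).round(4),s["force"],s["wrist_torque"],s["grip_width"])
```

```text
[528.8291835  208.58165347 138.82852115] 4.853150099743338 [ 0.0015  0.0075 -0.4425] [ 1.60663753  0.12121369 -0.6894481 ] [-0.00956006  0.12425013  0.09286073] 0.19859647352091336
```

Emit:
play_rows(
  plan=[
    [-0.5, -0.5, 0, 0, 0.004, -0.07, -1],
    [-0.5, -0.5, 0, 0, 0.004, -0.07, -1],
    [0, 0, 0, 0, 0, -0.07, -1],
    [0, 0, 0, 0, 0, -0.07, -1],
    [0, 0, 0, 0, 0, -0.06, -1],
  ],
)

```text
time_s: 17.9
eef_pos: [529.3, 208.6, 138.8]
ee_rot: [0.001, 0.797, 0.605, 0.002]
force: [0.5, -1.3, -0.9]
grip_width: 0.196
```

Emit:
play_rows(
  plan=[
    [0, 0, 0, 0, 0, -0.04, -1],
    [0, 0, 0, 0, 0, -0.02, -1],
    [0, 0, 0, 0, 0, 0, -1],
    [0, 0, 0, 0, 0, 0, -1],
  ],
)

```text
time_s: 18.23
eef_pos: [529.4, 208.5, 138.8]
ee_rot: [0.001, 0.816, 0.578, 0.002]
force: [1.1, -0.5, -0.4]
grip_width: 0.193
```

Run:
```python
from car import *
s=sense();print(s["eef_pos"],yaw(s),fix(s,-20.5).round(4),s["force"],s["wrist_torque"],s["grip_width"],abs(s["dq"]).max())
meas("pics/w15.png")
t=optics.capture("top");h=cv2.cvtColor(t["img"],cv2.COLOR_BGR2HSV)
R=(((h[...,0]<8)|(h[...,0]>172))&(h[...,1]>140)&(h[...,2]>50)).astype(np.uint8)
n,l,st,ce=cv2.connectedComponentsWithStats(R)
for i in range(1,n):
    if st[i,4]>8 and 170<ce[i][0]<350 and 150<ce[i][1]<300: print("top red",ce[i].round(1),st[i].tolist(),ray(t,*ce[i],10)[:2].round(1),ray(t,*ce[i],120)[:2].round(1))
```

```text
[529.43908527 208.50585754 138.82292926] -19.323475772590587 [-0.0009  0.0037 -0.0205] [ 1.09318288 -0.48007117 -0.38723699] [-0.09921469  0.01646022 -0.07032466] 0.1934966976188458 0.0010321988205178822
tcp [529.4 208.5 138.8] yaw -19.32 t 18.2333 g 0.1934966976188458
red 344.5 [172.7 255.2] z120 [455.2 216.7] z10 [400.4 180.7]
yel 2861.0 [173.2 172.9] z120 [479.7 268. ] z10 [438.6 260.7]
grn 2842.5 [383.5 176. ] z120 [603.4 222.6] z10 [631.4 189.9]
blk ((278.0, 236.5), (45.0, 42.0), 90.0) [536.4 232.1] 20.5 18.1 ang 72.0275892035355
blk ((278.5, 112.5), (67.0, 69.0), 90.0) [553.5 280.3] 26.3 26.2 ang 160.75979163085722
top red [267.9 224. ] [257, 221, 22, 7, 85] [566.9  24.2] [561.2  22.2]
```

Emit:
play_rows(
  plan=[
    [0, 0, 0, 0, 0, -0.012, -1],
    [0, 0, 0, 0, 0, 0, -1],
    [0, 0, 0, 0, 0, 0, -1],
    [0, 0, 0, 0, 0, 0, -1],
    [0, 0, 0, 0, 0, 0, -1],
  ],
)

```text
time_s: 18.75
eef_pos: [529.4, 208.5, 138.8]
ee_rot: [0.001, 0.819, 0.574, 0.002]
force: [1.8, -0.2, -0.0]
grip_width: 0.198
```

Run:
```python
from car import *
s=sense();print(s["time_s"],s["eef_pos"],yaw(s),s["force"],s["grip_width"],abs(s["dq"]).max())
c=optics.capture("scene");h=cv2.cvtColor(c["img"],cv2.COLOR_BGR2HSV);cv2.imwrite("pics/s16.png",c["img"])
R=(((h[...,0]<8)|(h[...,0]>172))&(h[...,1]>140)&(h[...,2]>50)).astype(np.uint8)
n,l,st,ce=cv2.connectedComponentsWithStats(R)
for i in range(1,n):
    if st[i,4]>15 and 180<ce[i][0]<420 and 150<ce[i][1]<290: print("red",ce[i].round(1),st[i].tolist(),ray(c,*ce[i],119)[:2].round(1))
a=np.radians(9.3);Y=np.array([-np.sin(a),np.cos(a),0])
for z in (125,44): print(z,[px(c,np.array([559.5,21,z])+k*37*Y).round(1).tolist() for k in(-1,1)])
print("red jar target px",px(c,np.array([527.1-77,206.5-12.7,119])))
```

```text
18.75 [529.44103171 208.52451825 138.80625649] -19.991120826195974 [ 1.76656741 -0.24387567 -0.02110391] 0.19797275254418154 0.0010435402319518218
red [289.4 204.6] [277, 195, 25, 22, 178] [579.1  28.1]
red [288.9 206.9] [283, 204, 12, 7, 63] [587.   29.7]
125 [[277.9, 195.1], [302.0, 200.3]]
44 [[277.6, 209.2], [300.3, 214.3]]
red jar target px [356.03501624 190.63784828]
```

```bash
python3 -c "
from h import *
print(ctrl.finish_job()); s=sense(); print(s['time_s'],yaw(s),s['grip_width'])"
```

```text
the job is handed in; nothing more can be done
None
the job is handed in; nothing more can be done
```

The red card is in the holder's slot and let go. The carousel is turned about 145° clockwise and still held by its handle, with the red jar at the front. I handed the job in at about 18.8 s; the rig gives no verdict.

**Card:** it stopped on the slot floor at the expected height. After release, the scene camera showed its top edge where a seated card's should be, to about 1 pixel (roughly 6 mm of height). From the wrist camera, its centre was within about 2 mm of the slot centre.

**Carousel:** the tool's rotation puts the red jar at about −170.4°, and the front is at −170.6°. The last camera check was just before a final 0.7° correction. The lids it saw disagreed: the green lid implied −168.1° and the yellow −172.4°. Both were within the roughly 9° allowed. The red lid itself was hidden by the arm, so I never saw it directly.

**Grip:** the opening is about 17 mm on the 18 mm bar, with the grip set to 50 N and the joints at rest.

**What went wrong:**
- My first grip on the handle closed on nothing, because the fingertips seemed to sit higher than the reported tool position. I reopened and went about 25 mm lower, and that grip held.
- The card was therefore probably gripped nearer its top than planned, but it did not slip.

I felt no contact force at the jars, but I did not re-measure the other cards, bottle, tin or pizza wheel at the end. I viewed 12 pictures, the most allowed.

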